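# Clear the kettle aside and put the torch on its sloped display rest

### The arm

A 6-joint arm with a two-finger parallel gripper is mounted at the origin on the work surface. World frame = base frame: x ahead of the robot, y to its left, z up, the work surface at z = 0. Lengths are in m, angles in degrees, forces in N, time in s.
With the tool pointing down it reaches from about 0.4 to 0.825 m from the base axis. Payload 7 kg.
Tool frame: the origin (TCP) lies on the centre line of the jaws, within the pads' length; the fingertips stand 19 mm ahead of it and the grasp point (between the pads) is the TCP (r.tips_ahead is the distance from the TCP to the fingertips, in m); z points along the fingers, y is the line along which they close (so a half turn about z gives the same grasp; the last joint's range is limited). The gripper opens to 88 mm and grips with 3 to 60 N. Pads are 19 mm wide; open, the fingers measure 130 mm over their backs; the gripper's body (78 mm by 193 mm) begins 47 mm behind the grasp point.
Start: joints at [92.71, 20.546, 0.682, 0, -70.136, -16.507], TCP at [0.161, 0.655, 0.224] pointing down, gripper open.
Joint ranges: [-176.03, 176.03], [-82.01, 121.73], [-58.28, 71.71], [-173.87, 95.51], [-174.79, -0.11], [-173.66, 173.66]. Speed limits (degrees/s): [136.94, 136.94, 172.46, 180, 180, 180].

### API

Orientations are given as [roll, pitch, yaw] about the fixed x, y, z axes, in that order (R = Rz(yaw) Ry(pitch) Rx(roll)).
In Python, from plant import r, viewer, close_job gives the robot as it stands. The module is installed in compiled form; this text tells all that it offers.
- The arm moves only by the tool arm_command, never from a script. Its arguments are lists of equal length, an entry for each row: "travel": the shift along the world's x, y, z scaled (see below), a list of three; "delta_rot": the turn, a rotation vector about the world's x, y, z scaled (see below), a list of three. In form: {"travel": [[dx, dy, dz], ...], "delta_rot": [[rx, ry, rz], ...]}. A call has 1 to 20 rows; each row is the pose to reach, as a shift and turn from the pose commanded when the call began; what a row does not reach only later rows make up. The controller multiplies each number of a shift by 0.5 m and each number of a turn by 90 degrees. A row lasts 1/8 s, in which the tool goes at most 62.5 mm and 10.7 degrees, less where a joint would pass 70% of its speed; a pose out of reach is approached as far as the arm can. A call with a number of a shift or a turn outside -1 to 1 is refused whole. A call with a gripper value outside its range is refused whole. "grip" is the opening, from 0 (shut) to 1 (fully open), set as the call begins (left out, the last holds). The fingers move at their own pace and stop on an object; "newtons" is the grip in N (left out, the last holds). Time passes only in rows, so rows that repeat a pose let the fingers close. It gives the time, the measured TCP pose, the force, the opening and the grip force at its end, in the units of the state.
- r.get_state(): the state, without advancing time (a new reading comes with each control period).
- viewer.capture(name): name is "scene" or "top"; returns a dict with "img" (420x560x3 uint8, red, green, blue), "camera_matrix" (3x3 intrinsics, pixels), "R" (3x3) and "t" (3): a world point X has camera coordinates R X + t. Camera axes: x right, y down, z forward; pixel columns grow to the right and rows downward; lengths in m; the calibration is good to about 2 mm. A picture is of the moment at which its call begins. There is no depth.
- close_job(): hands the job in; it is judged then, once.
The state is a dict: "time_s": time; "joints": joint angles; "qd": joint speeds; "joint_torque": joint torques, N m; "tcp_pos": TCP position; "eef_rot": TCP orientation; "contact_force": force on the tool from outside, world axes, zero at the start; "moment": the same for the moment, N m; "gripper_width": finger opening in m; "gripper_force": force on a finger pad.
Only numpy, scipy, OpenCV 4.12 (cv2) and the standard library are available. Lean on these libraries where they do the work, as an engineer would, in place of code of your own. Each camera call takes 0.05 s, during which the arm holds its last target. There are 200 camera calls.

### The job

The kettle blocks the torch display: first slide it sideways along the table, without lifting or tipping it, from the blue taped ring into the middle of the yellow one. Then take the orange torch from the carton tray and lay it gently on the sloped wooden rest, lens end uppermost, its slim barrel down in both blue V forks with one thick end beyond each fork; do not let it fall. Leave the jar and the screwdriver where they are.

Things in the scene. Friction and masses are not known exactly. Their poses are not given: they have to be found in the camera images.
- kettle: Green enamel kettle, 140 mm diameter at the foot, body 74 mm high, about 0.7 kg, standing on the table in the blue ring. Origin: centre of its underside; z up, spout (reaching 103 mm from the axis) towards its -x. Black lid knob, top at 91 mm. A black handle bar along its x axis spans the top.
- kettle_grip (a point): Middle of the kettle's flat-sided black handle bar: 90 mm long along the kettle's x axis, 14 mm wide, 24 mm tall, its centre 125 mm above the kettle's underside; 22 mm free between bar and lid knob. Same axes as the kettle.
- ring_blue: Blue taped ring flat on the table, 160 mm inside and 184 mm outside diameter; the kettle starts in it. It lies in front (robot side) of the torch rest. Origin: centre, on the table.
- ring_yellow: Yellow taped ring flat on the table, same size, empty at the start; the wire basket stands behind it. Origin: centre, on the table.
- torch: Orange torch lying in the carton tray, 200 mm long, 0.22 kg. Origin: on its axis, midway along the slim round barrel (34 mm diameter, x = -60 to +60 mm), near the balance point. x points to the lens. Hexagonal ends, 46 mm across flats: black tail x = -90 to -60 mm, orange head +60 to +110 mm. It lies on these ends, its axis 23 mm above the tray floor.
- torch_lens (a point): Centre of the torch's lens face, 110 mm from the torch's origin along its x.
- rest: Fixed wooden torch rest on the table behind the blue ring; base plate 170 x 80 mm, 12 mm thick. Origin: centre of the underside; x points to its high end (away from the robot), z up.
- cradle: Sloped top of the rest: plank 150 x 60 mm rising 33 degrees away from the robot, with two blue V forks (90 degrees, 12 mm thick, 54 mm wide at the top) at x = -45 and +45 mm. Origin: where the torch's origin is when its barrel lies centred in both forks, 125 mm above the table. x up the slope, z square to the plank; plank face at z = -44 mm, fork tops at +2 mm.
- tray: Fixed open carton tray 340 x 220 mm, 45 mm high, 5 mm walls and floor. Origin: centre of underside, x along the long side. Stands on the left or right of the rings; the red toolbox (340 x 184 mm, 156 mm high with handle) stands on the other side.
- basket: Fixed dark wire basket 160 x 160 mm, 88 mm high, behind the yellow ring. Origin: centre of underside.
- jar: Jar, 52 mm diameter, 75 mm high, between rest and basket; leave alone. Origin: centre of underside.
- screwdriver: Screwdriver, 170 mm long, lying along the tray's side wall; leave alone. Long axis x.

How it is judged (in metres and radians):
On the way, in this order (a step that is already met when the one before it is completed fails the run):
1. the kettle has been slid into the yellow ring and stands there (horizontal distance between kettle and ring_yellow below 0.025 m and angle between kettle's own z axis and vertical below 0.1 rad and height (world z) of kettle below 0.006 m and linear speed of kettle below 0.03 m/s), for 0.2 s.
2. the torch lies released in both forks of the rest, lens end up (x of torch in the frame of cradle between -0.016 and 0.016 m and y of torch in the frame of cradle between -0.008 and 0.008 m and z of torch in the frame of cradle between -0.008 and 0.008 m and angle between the x axis of torch and the x axis of cradle, either way round below 0.12 rad and x of torch_lens in the frame of cradle above 0.05 m and linear speed of torch below 0.03 m/s and contact force between the fingers and torch below 0.1 N), for 0.2 s.
At the end, for the whole second after the job is handed in: The kettle stands upright and at rest on the table with its centre within 25 mm of the yellow ring's centre; the torch lies at rest and released in both forks, lens end up the slope, its origin within 16 mm along and 8 mm across the cradle's origin and its axis within 0.12 rad of the slope (all of step 1 and all of step 2); the robot touches nothing.
It fails at once if the kettle is lifted more than 15 mm off the table (height (world z) of kettle above 0.015 m).
It fails at once if the kettle is tipped more than 0.3 rad (angle between kettle's own z axis and vertical above 0.3 rad).
It fails at once if the torch is let fall (faster than 0.6 m/s while not held) (linear speed of torch above 0.6 m/s and contact force between the fingers and torch below 0.1 N).
It fails at once if the jar or the screwdriver is moved more than 40 mm (distance of any of jar, screwdriver from where it was at the start of the episode above 0.04 m).
It also fails if it takes over 54 s, if anything falls off the work surface, if the arm or the gripper's body presses on something with over 40 N, if the wrist force passes 120 N, or if a joint passes its speed limit or range.

## Working session

There is one attempt and no reset: what is moved stays moved. The work goes in short steps, Python scripts to look and compute and a tool call to move; the robot and the scene stay as the last step left them, time stands still between calls to the robot, and variables do not carry over. Pictures are saved under pics/ and viewed, at most 10 in all, crops included, and the job is handed in when it is done.

Besides the shell and the picture viewer there is one more tool, called after "Call:" as name(argument=value, ...) on one line, values as JSON. arm_command: Moves the arm, as the interface text tells. Shifts and turns lie within -1 to 1; 1 stands for 0.5 m of shift or 90 degrees of turn. Its arguments: {"type":"object","properties":{"travel":{"type":"array"},"delta_rot":{"type":"array"},"grip":{"type":"number"},"newtons":{"type":"number"}},"required":["travel","delta_rot"]}

```bash
mkdir -p pics; cat > h.py <<'E'
import numpy as np, cv2, pickle
from plant import r, viewer, close_job
def grab(n,tag):
    c=viewer.capture(n); cv2.imwrite(f'pics/{tag}.png',c['img'][:,:,::-1]); pickle.dump(c,open(f'pics/{tag}.pkl','wb')); return c
def load(tag): return pickle.load(open(f'pics/{tag}.pkl','rb'))
def ray(c,p):
    R,t=np.array(c['R']),np.array(c['t'])
    d=R.T@np.linalg.solve(np.array(c['camera_matrix']),[p[0],p[1],1.]); return -R.T@t,d/np.linalg.norm(d)
def plane(c,p,z):
    o,d=ray(c,p); return o+d*(z-o[2])/d[2]
def tri(c1,p1,c2,p2):
    o1,d1=ray(c1,p1);o2,d2=ray(c2,p2)
    s=np.linalg.lstsq(np.c_[d1,-d2],o2-o1,rcond=None)[0]
    a,b=o1+d1*s[0],o2+d2*s[1]; return (a+b)/2,np.linalg.norm(a-b)
def proj(c,X):
    x=np.array(c['camera_matrix'])@(np.array(c['R'])@np.array(X)+np.array(c['t'])); return x[:2]/x[2]
E
python3 - <<'E'
from h import *
for n in('scene','top'):
    c=grab(n,n+'0'); o,d=ray(c,(280,210)); print(n,o.round(3),d.round(3),np.array(c['camera_matrix'])[0,0])
a=cv2.imread('pics/scene0.png')
s=r.get_state(); print(s['tcp_pos'],s['eef_rot'],s['gripper_width'],s['time_s'])
E
```

```text
scene [ 1.656 -0.296  1.213] [-0.703  0.16  -0.693] 508.5095624783037
top [ 0.368 -0.037  1.134] [ 0.188  0.028 -0.982] 410.12087900633395
[0.16088409 0.65509885 0.22331252] [ 1.79915467e+02 -7.95996953e-03 -1.38017962e+01] 0.08730384567900541 0.1
```

View pics/scene0.png

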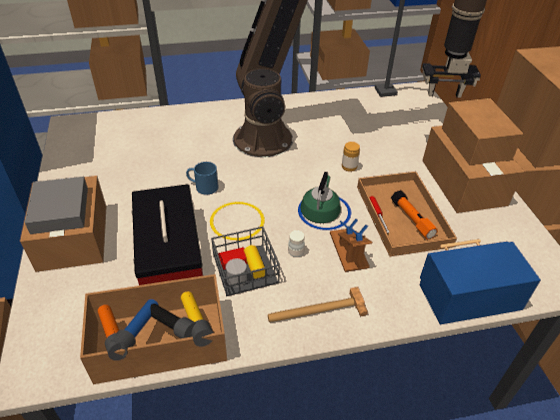

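View pics/top0.png

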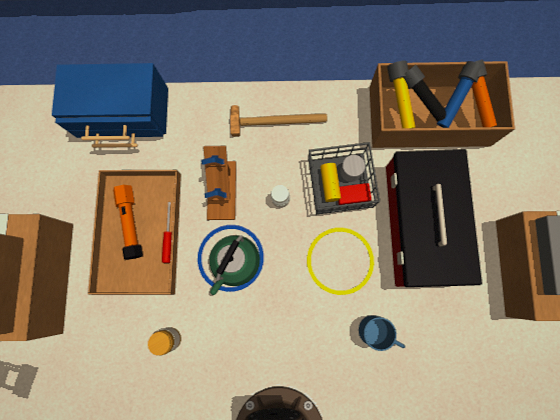

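The scene picture (seen from behind) shows the kettle at about (322,205) in the blue ring, the yellow ring at (237,220), the torch at (413,213) and the rest at (351,247). In the top picture the kettle is at (233,260), the yellow ring at (340,261), the torch runs from lens (123,187) to tail (132,257), and the rest is at (218,183). I'll take masks and zoomed crops next.

```bash
python3 - <<'E'
from h import *
for n in('scene0','top0'):
    c=load(n); hsv=cv2.cvtColor(c['img'],cv2.COLOR_RGB2HSV)
    roi={'scene0':{'yel':(195,190,80,60),'blu':(290,185,65,50),'org':(395,190,50,50),'grn':(295,170,55,60)},'top0':{'yel':(300,220,80,80),'blu':(190,218,80,80),'org':(105,175,45,85),'grn':(195,220,75,80)}}[n]
    rng={'yel':((22,120,120),(35,255,255)),'blu':((100,140,60),(125,255,255)),'org':((6,170,150),(16,255,255)),'grn':((55,60,20),(90,255,255))}
    for k,(x,y,w,h) in roi.items():
        m=cv2.inRange(hsv,*map(np.array,rng[k])); q=np.zeros_like(m); q[y:y+h,x:x+w]=m[y:y+h,x:x+w]
        ys,xs=np.nonzero(q); P=np.c_[xs,ys].astype(float)
        if k in('yel','blu'):
            W=np.array([plane(c,p,0.0)[:2] for p in P])
            A=np.c_[2*W,np.ones(len(W))]; s=np.linalg.lstsq(A,(W**2).sum(1),rcond=None)[0]
            print(n,k,len(P),s[:2].round(4),'r',np.sqrt(s[2]+s[0]**2+s[1]**2).round(4))
        else: print(n,k,len(P),P.mean(0).round(1),P.min(0),P.max(0))
T=load('top0')['img'];S=load('scene0')['img']
f=lambda im,x,y,w,h:cv2.resize(im[y:y+h,x:x+w,::-1],(400,300),interpolation=cv2.INTER_CUBIC)
cv2.imwrite('pics/crops.png',np.vstack([np.hstack([f(T,190,220,100,75),f(T,170,140,100,75)]),np.hstack([f(S,280,160,100,75),f(S,310,205,100,75)])]))
cv2.imwrite('pics/crops2.png',np.hstack([f(T,80,180,112,84),f(S,370,175,100,75)]))
E
```

```text
scene0 yel 413 [ 0.4583 -0.1661] r 0.0912
scene0 blu 242 [0.4712 0.1386] r 0.0868
scene0 org 448 [416.8 216.7] [398. 197.] [437. 235.]
scene0 grn 861 [320.1 207.8] [301. 176.] [339. 222.]
top0 yel 866 [ 0.443  -0.1689] r 0.0864
top0 blu 614 [0.4528 0.1337] r 0.0862
top0 org 830 [125.3 211.9] [112. 184.] [136. 245.]
top0 grn 1290 [235.  263.4] [210. 236.] [258. 294.]
```

View pics/crops.png

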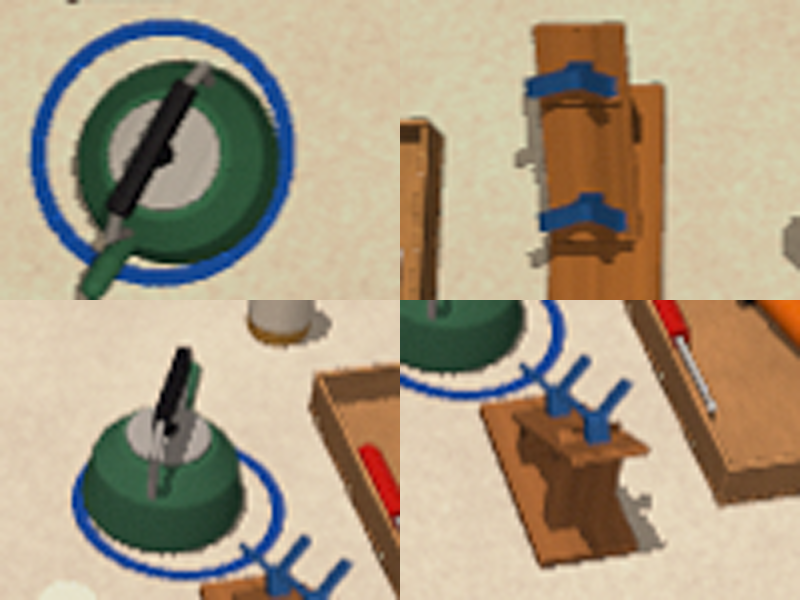

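View pics/crops2.png

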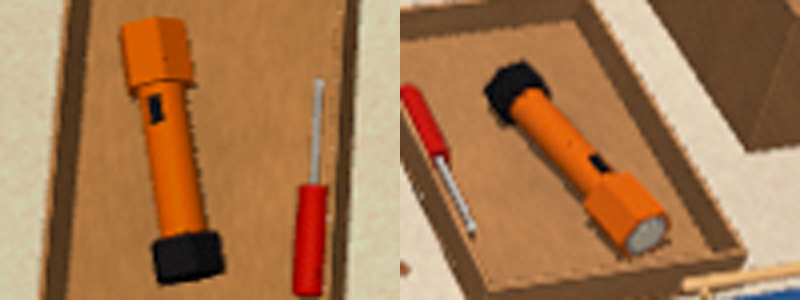

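The crops show the kettle's bar running from (237,241) to (219,273) in the top view, with the spout on the robot side and +y. The fork tips are clear in both views. The torch's lens end points away from the robot, and its tail joint is at about (131,246). Next I'll triangulate these.

```bash
python3 - <<'E'
from h import *
from scipy.optimize import least_squares
S,T=load('scene0'),load('top0')
for n,c,R in(('s',S,{'yel':(195,190,80,38),'blu':(290,185,65,48)}),('t',T,{'yel':(300,220,80,80),'blu':(190,218,80,80)})):
    hsv=cv2.cvtColor(c['img'],cv2.COLOR_RGB2HSV)
    for k,(x,y,w,h) in R.items():
        m=cv2.inRange(hsv,*map(np.array,{'yel':((22,120,120),(35,255,255)),'blu':((100,140,60),(125,255,255))}[k]))
        ys,xs=np.nonzero(m[y:y+h,x:x+w]); W=np.array([plane(c,(a+x,b+y),0.)[:2] for a,b in zip(xs,ys)])
        f=least_squares(lambda q:np.hypot(*(W-q[:2]).T)-.086,W.mean(0),loss='soft_l1',f_scale=.003); print(n,k,f.x.round(4))
A=lambda x,y:(190+(x+.5)/4-.5,220+(y+.5)/4-.5)
B=lambda x,y:(170+(x-400+.5)/4-.5,140+(y+.5)/4-.5)
C=lambda x,y:(280+x/4-.4,160+(y-300)/4-.4)
D=lambda x,y:(310+(x-400)/4-.4,205+(y-300)/4-.4)
E=lambda x,y:(80+x/3.571-.4,180+y/3.571-.4)
F=lambda x,y:(370+(x-400)/4-.4,175+y/4-.4)
for n,s,t in [('bar far+x',C(166,428),A(190,85)),('bar spout',C(184,352),A(118,210)),('knob',C(170,428),A(163,157)),
 ('low+y',D(587,359),B(541,222)),('low-y',D(525,368),B(627,217)),('high+y',D(629,383),B(528,85)),
 ('torch tailj',F(524,101),E(182,236)),('headj',F(600,183),E(163,88)),('base hi -y',D(542,560),B(663,85))]:
    X,g=tri(S,s,T,t); print(n,X.round(4),'gap',g.round(4))
print('base: scene hi-y,hi+y,low-y',[plane(S,D(*p),.012).round(3) for p in((542,557),(632,543),(482,408))])
print('base: top hi-y, lowright, lowleft',[plane(T,p,.012).round(3) for p in(B(663,85),(235,219),(206,219))])
print('top barmid @.137',plane(T,A(154,147),.137).round(4))
print('top torch @.028 barrel',[plane(T,E(*p),.028).round(4) for p in((182,236),(163,88))])
print('scene torch @.028',[plane(S,F(*p),.028).round(4) for p in((524,101),(600,183))])
E
```

```text
s yel [ 0.4448 -0.1684]
s blu [0.4589 0.1345]
t yel [ 0.443  -0.1689]
t blu [0.4528 0.1337]
bar far+x [0.4855 0.1022 0.1178] gap 0.0064
bar spout [0.4075 0.1409 0.1285] gap 0.001
knob [0.4433 0.1223 0.0777] gap 0.0024
low+y [0.6078 0.1884 0.0953] gap 0.0
low-y [0.6106 0.1342 0.0978] gap 0.0049
high+y [0.685  0.1888 0.1458] gap 0.0008
torch tailj [0.4834 0.3992 0.0301] gap 0.0036
headj [0.5971 0.4189 0.0379] gap 0.0026
base hi -y [0.7281 0.1235 0.0081] gap 0.0019
base: scene hi-y,hi+y,low-y [array([0.728, 0.124, 0.012]), array([0.728, 0.196, 0.012]), array([0.568, 0.122, 0.012])]
base: top hi-y, lowright, lowleft [array([0.727, 0.122, 0.012]), array([0.558, 0.12 , 0.012]), array([0.559, 0.201, 0.012])]
top barmid @.137 [0.4449 0.1178 0.137 ]
top torch @.028 barrel [array([0.484, 0.402, 0.028]), array([0.5995, 0.4244, 0.028 ])]
scene torch @.028 [array([0.4817, 0.3984, 0.028 ]), array([0.5885, 0.4234, 0.028 ])]
```

Call:
arm_command(travel=[[0.5,-0.94,0],[0.5,-0.94,0],[0.5,-0.94,0],[0.5,-0.94,0],[0.5,-0.94,0],[0.5,-0.94,0],[0.5,-0.94,0],[0.5,-0.94,0],[0.5,-0.94,0],[0.5,-0.94,0],[0.5,-0.94,0],[0.5,-0.94,0]], delta_rot=[[0,0,-0.14],[0,0,-0.14],[0,0,-0.14],[0,0,-0.14],[0,0,-0.14],[0,0,-0.14],[0,0,-0.14],[0,0,-0.14],[0,0,-0.14],[0,0,-0.14],[0,0,-0.14],[0,0,-0.14]], grip=1)

```text
time_s: 1.6
tcp_pos: [0.4107, 0.1862, 0.224]
eef_rot: [180.0, 0.0, -26.3]
contact_force: [0.2, 0.3, -0.0]
gripper_width: 0.0878
gripper_force: 0.0
```

Call:
arm_command(travel=[[0.035,-0.065,0],[0.07,-0.13,0],[0.07,-0.13,-0.06],[0.07,-0.13,-0.12],[0.07,-0.13,-0.16],[0.07,-0.13,-0.19],[0.07,-0.13,-0.19],[0.07,-0.13,-0.19]], delta_rot=[[0,0,0],[0,0,0],[0,0,0],[0,0,0],[0,0,0],[0,0,0],[0,0,0],[0,0,0]])

```text
time_s: 2.6
tcp_pos: [0.4462, 0.1212, 0.1297]
eef_rot: [-180.0, -0.0, -26.3]
contact_force: [-0.1, 0.8, 0.0]
gripper_width: 0.0873
gripper_force: 0.0
```

Call:
arm_command(travel=[[0,0,0],[0,0,0],[0,0,0],[0,0,0],[0,0,0],[0,0,0]], delta_rot=[[0,0,0],[0,0,0],[0,0,0],[0,0,0],[0,0,0],[0,0,0]], grip=0, newtons=20)

```text
time_s: 3.35
tcp_pos: [0.446, 0.1205, 0.1292]
eef_rot: [-180.0, -0.0, -26.4]
contact_force: [-0.7, -0.1, 0.3]
gripper_width: 0.0332
gripper_force: 0.0
```

```bash
python3 - <<'E'
from h import *
c=grab('top','t1');S=grab('scene','s1')
f=lambda im,x,y,w,h:cv2.resize(im[y:y+h,x:x+w,::-1],(400,300),interpolation=cv2.INTER_CUBIC)
cv2.imwrite('pics/c1.png',np.hstack([f(c['img'],180,210,120,90),f(S['img'],270,150,100,75)]))
E
```

```text
(no output)
```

View pics/c1.png

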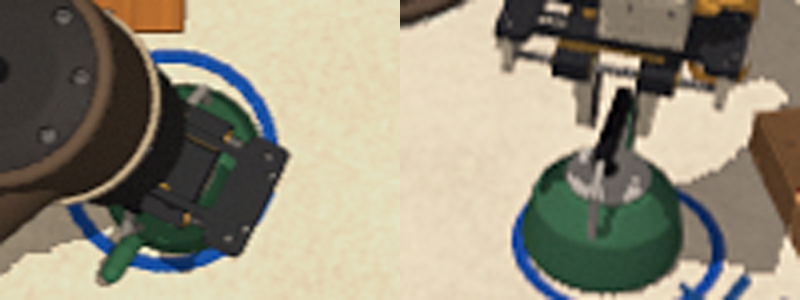

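The fingers straddle the bar and are still closing, so I'll finish the grasp.

Call:
arm_command(travel=[[0,0,0],[0,0,0],[0,0,0],[0,0,0],[0,0,0]], delta_rot=[[0,0,0],[0,0,0],[0,0,0],[0,0,0],[0,0,0]], grip=0, newtons=25)

```text
time_s: 4.08
tcp_pos: [0.4457, 0.1203, 0.129]
eef_rot: [180.0, 0.0, -26.4]
contact_force: [-0.3, -1.8, -0.4]
gripper_width: 0.0131
gripper_force: 24.9
```

Call:
arm_command(travel=[[0,-0.015,0],[0,-0.05,0],[0,-0.09,0],[0,-0.13,0],[-0.001,-0.17,0],[-0.002,-0.21,0],[-0.002,-0.25,0],[-0.002,-0.29,0],[-0.003,-0.33,0],[-0.003,-0.37,0],[-0.003,-0.41,0],[-0.004,-0.45,0],[-0.004,-0.49,0],[-0.004,-0.525,0],[-0.004,-0.55,0],[-0.004,-0.566,0],[-0.004,-0.575,0],[-0.004,-0.578,0],[-0.004,-0.578,0],[-0.004,-0.578,0]], delta_rot=[[0,0,0],[0,0,0],[0,0,0],[0,0,0],[0,0,0],[0,0,0],[0,0,0],[0,0,0],[0,0,0],[0,0,0],[0,0,0],[0,0,0],[0,0,0],[0,0,0],[0,0,0],[0,0,0],[0,0,0],[0,0,0],[0,0,0],[0,0,0]])

```text
time_s: 6.58
tcp_pos: [0.4439, -0.1685, 0.1291]
eef_rot: [180.0, 0.0, -26.4]
contact_force: [0.5, -2.3, -2.8]
gripper_width: 0.0136
gripper_force: 24.9
```

Call:
arm_command(travel=[[0,0,0],[0,0,0],[0,0,0],[0,0,0],[0,0,0],[0,0,0],[0,0,0]], delta_rot=[[0,0,0],[0,0,0],[0,0,0],[0,0,0],[0,0,0],[0,0,0],[0,0,0]], grip=0.8)

```text
time_s: 7.45
tcp_pos: [0.444, -0.1685, 0.1292]
eef_rot: [-180.0, -0.0, -26.4]
contact_force: [0.3, 0.3, -0.1]
gripper_width: 0.0692
gripper_force: 0.0
```

Call:
arm_command(travel=[[0,0,0.04],[0,0,0.1],[0,0,0.18],[0,0,0.24],[0,0,0.24],[0,0,0.24]], delta_rot=[[0,0,0],[0,0,0],[0,0,0],[0,0,0],[0,0,0],[0,0,0]], grip=1)

```text
time_s: 8.2
tcp_pos: [0.4436, -0.1684, 0.2486]
eef_rot: [-180.0, 0.0, -26.4]
contact_force: [-0.3, -0.1, 0.2]
gripper_width: 0.0873
gripper_force: 0.0
```

```bash
python3 - <<'E'
from h import *
S,T=load('scene0'),load('top0')
E=lambda x,y:(80+x/3.571-.4,180+y/3.571-.4)
F=lambda x,y:(370+(x-400)/4-.4,175+y/4-.4)
print('lens scene',plane(S,F(648,234),.028).round(4))
print('lens top edge @.051',plane(T,E(153,20),.051).round(4),' tail end bottom @.028',plane(T,E(190,279),.028).round(4))
hsv=cv2.cvtColor(T['img'],cv2.COLOR_RGB2HSV); m=cv2.inRange(hsv,(5,170,110),(17,255,255))
L=[]
for y in range(212,243,3):
    xs=np.nonzero(m[y,105:150])[0]+105; a,b=plane(T,(xs.min()-.5,y),.028),plane(T,(xs.max()+.5,y),.028); L.append((a+b)[:2]/2); print(y,len(xs),L[-1].round(4),np.linalg.norm(a-b).round(4))
L=np.array(L);p=np.polyfit(L[:,0],L[:,1],1);print('ang',np.degrees(np.arctan(p[0])),'y@.54',np.polyval(p,.54))
# tray inner corners
c=grab('scene','s2');print('kettle check');
hsv=cv2.cvtColor(c['img'],cv2.COLOR_RGB2HSV); g=cv2.inRange(hsv,(55,60,20),(90,255,255)); g[:,:180]=0; g[:,290:]=0
ys,xs=np.nonzero(g); P=np.c_[xs,ys]; print(len(P),P.min(0),P.max(0)); print(proj(c,[.444,-.169,0]).round(1))
f=lambda im,x,y,w,h:cv2.resize(im[y:y+h,x:x+w,::-1],(600,450),interpolation=cv2.INTER_CUBIC)
cv2.imwrite('pics/c2.png',f(c['img'],180,150,120,90))
E
```

```text
lens scene [0.6507 0.4386 0.028 ]
lens top edge @.051 [0.6482 0.4262 0.051 ]  tail end bottom @.028 [0.4513 0.3937 0.028 ]
212 9 [0.5776 0.4236] 0.0363
215 14 [0.5691 0.4217] 0.039
218 13 [0.5607 0.4197] 0.0362
221 14 [0.5523 0.4177] 0.0389
224 14 [0.5439 0.4144] 0.0389
227 14 [0.5356 0.4139] 0.0388
230 14 [0.5272 0.4105] 0.0388
233 15 [0.5189 0.4086] 0.0415
236 13 [0.5106 0.4081] 0.0359
239 14 [0.5024 0.4061] 0.0386
242 13 [0.4941 0.4042] 0.0358
ang 13.259121791335533 y@.54 0.41452542523729335
kettle check
874 [217 109] [282 233]
[236.6 219.6]
```

View pics/c2.png

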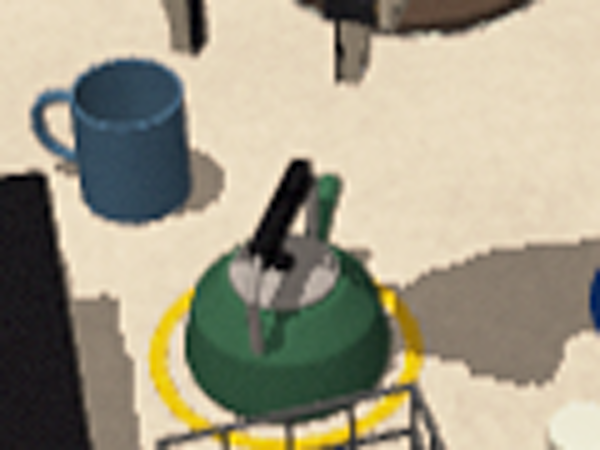

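The kettle sits centred in the yellow ring: its foot spans 190–390 and the ring 152–423 in the crop. Now the torch.

Call:
arm_command(travel=[[0.05,0.1,0],[0.1,0.2,0],[0.14,0.3,0],[0.16,0.42,0],[0.18,0.54,0],[0.19,0.66,0],[0.195,0.78,0],[0.195,0.9,0],[0.195,1,0],[0.195,1,0],[0.195,1,0]], delta_rot=[[0,0,0.05],[0,0,0.1],[0,0,0.16],[0,0,0.22],[0,0,0.28],[0,0,0.34],[0,0,0.4],[0,0,0.43],[0,0,0.43],[0,0,0.43],[0,0,0.43]])

```text
time_s: 9.62
tcp_pos: [0.541, 0.3313, 0.2477]
eef_rot: [179.9, 0.1, 12.3]
contact_force: [0.5, -0.5, -0.2]
gripper_width: 0.0873
gripper_force: 0.0
```

Call:
arm_command(travel=[[0,0.1,0],[0,0.164,-0.04],[0,0.164,-0.12],[0,0.164,-0.2],[0,0.164,-0.28],[0,0.164,-0.34],[0,0.164,-0.38],[0,0.164,-0.41],[0,0.164,-0.425],[0,0.164,-0.434],[0,0.164,-0.434],[0,0.164,-0.434]], delta_rot=[[0,0,0],[0,0,0],[0,0,0],[0,0,0],[0,0,0],[0,0,0],[0,0,0],[0,0,0],[0,0,0],[0,0,0],[0,0,0],[0,0,0]])

```text
time_s: 11.12
tcp_pos: [0.5417, 0.4139, 0.0329]
eef_rot: [-180.0, -0.1, 12.3]
contact_force: [0.1, -0.0, 0.6]
gripper_width: 0.0876
gripper_force: 0.0
```

Call:
arm_command(travel=[[0,0,0],[0,0,0],[0,0,0],[0,0,0],[0,0,0],[0,0,0],[0,0,0],[0,0,0],[0,0,0]], delta_rot=[[0,0,0],[0,0,0],[0,0,0],[0,0,0],[0,0,0],[0,0,0],[0,0,0],[0,0,0],[0,0,0]], grip=0, newtons=25)

```text
time_s: 12.25
tcp_pos: [0.5415, 0.4135, 0.032]
eef_rot: [-180.0, 0.0, 12.3]
contact_force: [0.8, 0.9, -2.5]
gripper_width: 0.029
gripper_force: 22.9
```

Call:
arm_command(travel=[[0,0,0],[0,0,0]], delta_rot=[[0,0,0],[0,0,0]])

```text
time_s: 12.5
tcp_pos: [0.5414, 0.4134, 0.032]
eef_rot: [180.0, 0.0, 12.3]
contact_force: [0.6, 0.3, -1.8]
gripper_width: 0.0294
gripper_force: 22.8
```

Call:
arm_command(travel=[[0,0,0.03],[0,0,0.08],[0,0,0.15],[0,0,0.24],[0,0,0.34],[0,0,0.4],[0,0,0.42],[0,0,0.42],[0,0,0.42]], delta_rot=[[0,0,0],[0,0,0],[0,0,0],[0,0,0],[0,0,0],[0,0,0],[0,0,0],[0,0,0],[0,0,0]])

```text
time_s: 13.62
tcp_pos: [0.5408, 0.4129, 0.2402]
eef_rot: [179.9, 0.1, 12.3]
contact_force: [-0.4, 0.1, -3.1]
gripper_width: 0.0297
gripper_force: 22.8
```

```bash
python3 - <<'E'
from h import *
from scipy.spatial.transform import Rotation as Ro
c=grab('top','t3');S=grab('scene','s3'); s=r.get_state(); p=np.array(s['tcp_pos']);print(p,s['gripper_width'])
R0=Ro.from_euler('xyz',s['eef_rot'],degrees=True);R1=Ro.from_euler('xyz',[180,-33,0],degrees=True)
print('rotvec/90',(np.degrees((R1*R0.inv()).as_rotvec())/90).round(3))
u,v=proj(c,p),proj(S,p);print(u,v)
def f(im,q):
    x,y=int(q[0]-50),int(q[1]-37);x,y=max(x,0),max(y,0);print(x,y);return cv2.resize(im[y:y+75,x:x+100,::-1],(400,300),interpolation=cv2.INTER_CUBIC)
cv2.imwrite('pics/c3.png',np.hstack([f(c['img'],u),f(S['img'],v)]))
E
```

```text
[0.54101881 0.41300867 0.24033048] 0.029315812370934134
rotvec/90 [ 0.041 -0.367 -0.132]
[ 90.70253704 210.67443438] [424.74103466 161.61681567]
40 173
374 124
```

View pics/c3.png

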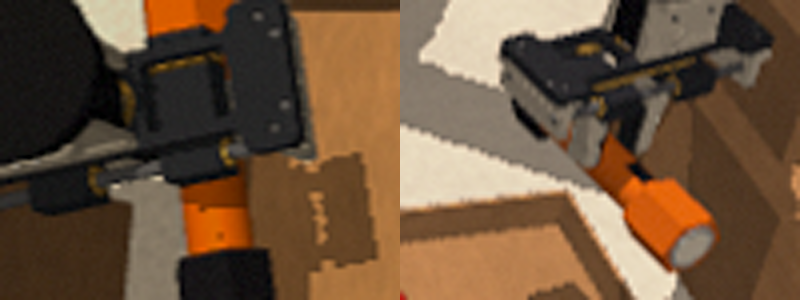

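The torch is held and roughly level, with the lens at scene (447,186) and the tail joint at top (96,236). Now I'll work out the grasp offset and tilt.

```bash
python3 - <<'E'
from h import *
c,S=load('t3'),load('s3'); p=np.array([.541,.413,.2403]); a=np.radians(12.3); u=np.array([np.cos(a),np.sin(a),0]);n=np.array([-u[1],u[0],0])
for nm,cc,q in(('lens',S,(374+292/4-.4,124+247/4-.4)),('headj',S,(374+235/4-.4,124+197/4-.4)),('tailj',c,(40+228/4-.4,173+253/4-.4))):
    o,d=ray(cc,q); X=o+d*((p-o)@n)/(d@n); print(nm,'along',((X-p)@u).round(4),'up',(X-p)[2].round(4),'| level along',((plane(cc,q,.236)-p)@u).round(4),'side',((plane(cc,q,.236)-p)@n).round(4))
E
```

```text
lens along 0.1118 up -0.0074 | level along 0.1144 side -0.003
headj along 0.0435 up -0.0117 | level along 0.0502 side -0.007
tailj along -0.0566 up -0.0121 | level along -0.0584 side -0.0035
```

Call:
arm_command(travel=[[0.01,-0.03,0],[0.025,-0.08,0],[0.045,-0.14,0],[0.065,-0.2,0],[0.085,-0.26,0],[0.105,-0.33,0],[0.125,-0.39,0],[0.14,-0.44,0],[0.152,-0.475,0],[0.16,-0.496,0],[0.162,-0.504,0],[0.162,-0.504,-0.03],[0.162,-0.504,-0.07],[0.162,-0.504,-0.11],[0.162,-0.504,-0.14],[0.162,-0.504,-0.156],[0.162,-0.504,-0.156],[0.162,-0.504,-0.156]], delta_rot=[[0.002,-0.018,-0.006],[0.006,-0.055,-0.02],[0.01,-0.092,-0.033],[0.014,-0.128,-0.046],[0.018,-0.165,-0.059],[0.023,-0.202,-0.073],[0.027,-0.239,-0.086],[0.031,-0.275,-0.099],[0.035,-0.312,-0.112],[0.039,-0.349,-0.125],[0.041,-0.367,-0.132],[0.041,-0.367,-0.132],[0.041,-0.367,-0.132],[0.041,-0.367,-0.132],[0.041,-0.367,-0.132],[0.041,-0.367,-0.132],[0.041,-0.367,-0.132],[0.041,-0.367,-0.132]])

```text
time_s: 15.98
tcp_pos: [0.6224, 0.1642, 0.1718]
eef_rot: [179.8, -32.5, 0.3]
contact_force: [-0.2, 0.7, -2.2]
gripper_width: 0.0296
gripper_force: 22.9
```

```bash
python3 - <<'E'
from h import *
c=grab('top','t4');S=grab('scene','s4')
f=lambda im,x,y:cv2.resize(im[y:y+75,x:x+100,::-1],(400,300),interpolation=cv2.INTER_CUBIC)
cv2.imwrite('pics/c4.png',np.hstack([f(c['img'],165,140),f(S['img'],310,190)]))
E
```

```text
(no output)
```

View pics/c4.png

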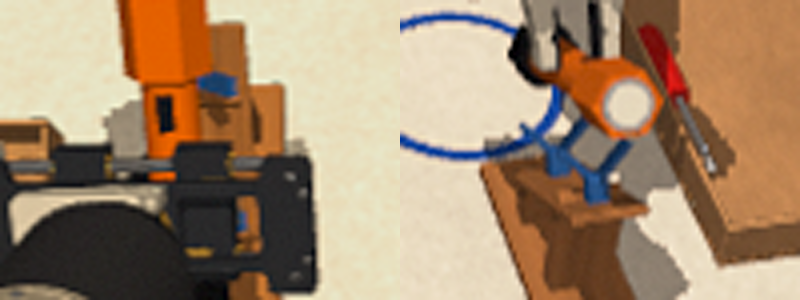

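```bash
python3 - <<'E'
from h import *
c,S=load('t4'),load('s4'); s=r.get_state(); p=np.array(s['tcp_pos']);print(p.round(4),s['eef_rot'].round(1) if hasattr(s['eef_rot'],'round') else s['eef_rot'])
a=np.radians(33);ux=np.array([np.cos(a),0,np.sin(a)]);uz=np.array([-np.sin(a),0,np.cos(a)])
C=np.array([.648,.161,.125])
def yp(cc,q,y): o,d=ray(cc,q); return o+d*(y-o[1])/d[1]
cr=lambda X:np.round([(X-C)@ux,X[1]-C[1],(X-C)@uz],4)
def np_(cc,q,z): # plane cradle z=const
    o,d=ray(cc,q); return o+d*((C+uz*z-o)@uz)/(d@uz)
s_=lambda x,y:(310+(x-400)/4-.4,190+y/4-.4); t_=lambda x,y:(165+x/4-.4,140+y/4-.4)
print('tcp',cr(p))
h=cr(p)[2]-.006
print('lens scene',cr(np_(S,s_(630,103),h)),'headj top edge',cr(np_(c,t_(172,85),h)))
print('plank end L,R @-.044',cr(np_(S,s_(577,221),-.044)),cr(np_(S,s_(648,210),-.044)))
print('hi fork foot @-.044 (x=.051)',cr(np_(S,s_(597,203),-.044)))
D=lambda x,y:(310+(x-400)/4-.4,205+(y-300)/4-.4);T=load('top0')
B=lambda x,y:(170+(x-400+.5)/4-.5,140+(y+.5)/4-.5)
print('top0 plank hi edge L,R',cr(np_(T,B(534,24),-.044)),cr(np_(T,B(625,24),-.044)))
print('top0 fork tips hi back/front L',cr(np_(T,B(531,78),.002)),cr(np_(T,B(528,96),.002)),'low',cr(np_(T,B(543,208),.002)),cr(np_(T,B(541,230),.002)))
E
```

```text
[0.6224 0.1641 0.1719] [179.8 -32.5   0.2]
tcp [0.0041 0.0031 0.0533]
lens scene [0.1254 0.0019 0.0473] headj top edge [0.0557 0.0018 0.0473]
plank end L,R @-.044 [ 0.0828 -0.0285 -0.044 ] [ 0.0813  0.0258 -0.044 ]
hi fork foot @-.044 (x=.051) [ 0.0447 -0.0001 -0.044 ]
top0 plank hi edge L,R [ 0.0716  0.0291 -0.044 ] [ 0.0708 -0.0299 -0.044 ]
top0 fork tips hi back/front L [0.048  0.0241 0.002 ] [0.0364 0.027  0.002 ] low [-0.0384  0.0241  0.002 ] [-0.0536  0.0267  0.002 ]
```

Call:
arm_command(travel=[[0,0,0],[0,0,0]], delta_rot=[[0,0,0],[0,0,0]])

```text
time_s: 16.32
tcp_pos: [0.6223, 0.1633, 0.1716]
eef_rot: [179.8, -32.5, 0.1]
contact_force: [0.2, -0.5, -1.7]
gripper_width: 0.0295
gripper_force: 22.9
```

Call:
arm_command(travel=[[0.003,-0.005,-0.006],[0.008,-0.005,-0.018],[0.013,-0.005,-0.032],[0.018,-0.005,-0.046],[0.023,-0.005,-0.058],[0.025,-0.005,-0.063],[0.025,-0.005,-0.063],[0.025,-0.005,-0.063]], delta_rot=[[0,-0.006,0],[0,-0.006,0],[0,-0.006,0],[0,-0.006,0],[0,-0.006,0],[0,-0.006,0],[0,-0.006,0],[0,-0.006,0]])

```text
time_s: 17.32
tcp_pos: [0.6353, 0.164, 0.1562]
eef_rot: [179.2, -31.4, 0.0]
contact_force: [0.5, 0.4, -2.5]
gripper_width: 0.0297
gripper_force: 22.9
```

```bash
python3 - <<'E'
from h import *
c=grab('top','t5');S=grab('scene','s5')
f=lambda im,x,y:cv2.resize(im[y:y+75,x:x+100,::-1],(400,300),interpolation=cv2.INTER_CUBIC)
cv2.imwrite('pics/c5.png',np.hstack([f(c['img'],165,130),f(S['img'],310,190)]))
E
```

```text
(no output)
```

View pics/c5.png

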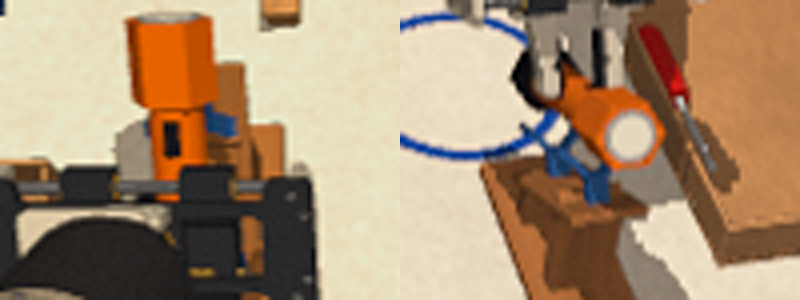

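The torch hangs over the forks, with the lens at scene (368,224), but the arm came up short on height and tilt. I'll check for a joint limit.

```bash
python3 - <<'E'
from h import *
s=r.get_state(); print(np.round(s['joints'],2),s['tcp_pos'].round(4) if hasattr(s['tcp_pos'],'round') else s['tcp_pos'],np.round(s['joint_torque'],1), np.round(s['eef_rot'],2))
E
```

```text
[ 18.93   7.43 -53.79  95.45 -10.52 -21.88] [0.6353 0.164  0.1563] [ -0.  -35.2  24.5   0.   -0.9  -0. ] [ 1.7922e+02 -3.1410e+01  2.0000e-02]
```

Joint 4 is at its limit of 95.5°. Rolling the hand about the round torch's axis should bring joint 4 in on its other side. I'll check this with the wrist orientation model.

```bash
cat > wr.py <<'E'
import numpy as np
from scipy.spatial.transform import Rotation as Ro
e=lambda s,a:Ro.from_euler(s,a,degrees=True)
def arm(q,s4,s6): return e('z',q[0])*e('y',q[1]-q[2])*e('x',s4*q[3])*e('y',-q[4])*e('x',s6*q[5])
q0=[92.71,20.546,.682,0,-70.136,-16.507];R0=e('xyz',[179.915,-.008,-13.802])
q1=[18.93,7.43,-53.79,95.45,-10.52,-21.88];R1=e('xyz',[179.22,-31.41,.02])
E
python3 - <<'E'
from wr import *
for s4 in(1,-1):
  for s6 in(1,-1):
    K=arm(q0,s4,s6).inv()*R0; print(s4,s6,np.degrees((arm(q1,s4,s6)*K*R1.inv()).magnitude()).round(2))
E
```

```text
1 1 179.66
1 -1 169.09
-1 1 10.74
-1 -1 0.09
```

```bash
cat >> wr.py <<'E'
K=arm(q0,-1,-1).inv()*R0
def wrist(R,p,L=.30): return np.array(p)-L*R.as_matrix()[:,2]
sd=lambda a:np.sin(np.radians(a));cd=lambda a:np.cos(np.radians(a))
def rows(q): d=q[1]-q[2]; return [[sd(q[1]),cd(d),0,1,0],[cd(q[1]),-sd(d),1,0,0]] # L2,L3,h,a
A=np.array(rows(q0)+rows(q1))[:,:4]
w0,w1=wrist(R0,[.1609,.6551,.2233]),wrist(R1,[.6353,.164,.1563])
L2,L3,h,a=np.linalg.solve(A,[np.hypot(*w0[:2]),w0[2],np.hypot(*w1[:2]),w1[2]])
from scipy.optimize import fsolve
def ik(R,p):
    w=wrist(R,p); j1=np.degrees(np.arctan2(w[1],w[0])); rr=np.hypot(*w[:2])
    f=lambda x:[a+L2*sd(x[0])+L3*cd(x[0]-x[1])-rr,h+L2*cd(x[0])-L3*sd(x[0]-x[1])-w[2]]
    j2,j3=fsolve(f,[8,-50]); M=(e('z',j1)*e('y',j2-j3)).inv()*R*K.inv()
    x=-M.as_euler('XYX',degrees=True); return np.round([j1,j2,j3,*x],1)
def tool(phi,pitch=33): # roll about torch axis
    B=e('xyz',[180,-pitch,0]); u=B.as_matrix()[:,0]; return Ro.from_rotvec(np.radians(phi)*u)*B
E
python3 - <<'E'
from wr import *
print(L2,L3,h,a)
print(ik(R0,[.1609,.6551,.2233]),ik(R1,[.6353,.164,.1563]))
for f in(-35,-25,-15,0,15,20,25,30,35,40):
    R=tool(f); p=np.array([.6455,.161,.1237])-.008*R.as_matrix()[:,2]; print(f,R.as_matrix()[:,2].round(2),R.as_euler('xyz',degrees=True).round(1),ik(R,p),ik(R,p+[-.02,0,.08]))
E
```

```text
0.26964466494169986 0.23453801015552583 0.35050026570905424 0.359797442900687
[ 76.2  20.5   0.7   0.  -70.1  -0. ] [ 19.3   7.4 -53.8  95.1 -10.6 -21.9]
-35 [ 0.45 -0.57 -0.69] [145. -33.   0.] [ 33.6  40.  -30.8  76.6 -48.1 -22.6] [ 34.7  20.3 -33.   62.5 -54.8  -1.7]
-25 [ 0.49 -0.42 -0.76] [155. -33.   0.] [ 30.5  31.4 -40.5  86.7 -37.9 -28.5] [ 31.6   9.4 -40.2  61.1 -44.8   3.9]
-15 [ 0.53 -0.26 -0.81] [165. -33.   0.] [ 26.5  24.  -48.5 101.6 -28.3 -38.1] [ 27.4  -0.5 -45.9  55.7 -34.8  13.7]
0 [ 0.54 -0.   -0.84] [180. -33.   0.] [ 18.6  17.4 -56.8 147.4 -18.7 -74.6] [ 19.4 -11.2 -51.9  30.8 -20.5  44.3]
15 [ 0.53  0.26 -0.81] [-165.  -33.    0.] [   9.5   19.7  -60.6 -157.9  -26.7 -118.1] [  9.9 -13.  -56.  -38.5 -15.4 119. ]
20 [ 0.51  0.34 -0.79] [-160.  -33.    0.] [   6.5   22.6  -60.6 -147.9  -32.2 -123.7] [  6.8 -11.  -57.  -61.5 -18.6 144.2]
25 [ 0.49  0.42 -0.76] [-155.  -33.    0.] [   3.6   26.5  -60.  -140.2  -37.8 -126.6] [  3.7  -7.6 -57.7 -77.3 -23.6 162.7]
30 [ 0.47  0.5  -0.73] [-150.  -33.   -0.] [   0.8   30.9  -58.6 -133.6  -43.1 -128.2] [  0.8  -2.9 -58.  -87.4 -29.7 176.2]
35 [ 0.45  0.57 -0.69] [-145.  -33.    0.] [  -1.8   35.6  -56.5 -127.6  -47.9 -129.2] [  -1.8    2.9  -57.8  -93.5  -36.1 -173.7]
40 [ 0.42  0.64 -0.64] [-140.  -33.    0.] [  -4.1   40.5  -53.6 -121.6  -52.1 -130.2] [  -4.3    9.5  -56.9  -96.7  -42.7 -166. ]
```

Call:
arm_command(travel=[[-0.01,0,0.03],[-0.02,0,0.07],[-0.03,0,0.12],[-0.04,0,0.17],[-0.04,0,0.2],[-0.04,0,0.2],[-0.04,0,0.2]], delta_rot=[[0,0,0],[0,0,0],[0,0,0],[0,0,0],[0,0,0],[0,0,0],[0,0,0]])

```text
time_s: 18.3
tcp_pos: [0.615, 0.1636, 0.2553]
eef_rot: [179.2, -31.3, 0.0]
contact_force: [0.1, 0.6, -2.5]
gripper_width: 0.0295
gripper_force: 22.9
```

```bash
cat > lg.py <<'E'
from plant import r
import json,numpy as np
s=r.get_state(); d=[list(map(float,s[k])) for k in('joints','tcp_pos','eef_rot')]
open('log.jsonl','a').write(json.dumps(d)+'\n'); print([np.round(x,2 if i!=1 else 4).tolist() for i,x in enumerate(d)],s['time_s'],s['gripper_width'])
E
python3 lg.py
```

```text
[[39.87, -0.08, -43.32, 44.14, -29.63, 14.2], [0.615, 0.1636, 0.2553], [179.18, -31.35, 0.02]] 18.3 0.029458933933438534
```

Call:
arm_command(travel=[[0,0,0.02],[0,0,0.04],[0,0,0.06],[0,0,0.06],[0,0,0.06],[0,0,0.06],[0,0,0.06],[0,0,0.06]], delta_rot=[[0.04,0,0.024],[0.08,0,0.05],[0.12,0,0.073],[0.16,0,0.097],[0.187,0,0.121],[0.187,0,0.121],[0.187,0,0.121],[0.187,0,0.121]])

```text
time_s: 19.3
tcp_pos: [0.615, 0.1637, 0.2853]
eef_rot: [-161.2, -31.4, 0.7]
contact_force: [0.6, 0.5, -2.7]
gripper_width: 0.0298
gripper_force: 22.9
```

```bash
python3 lg.py
```

```text
[[31.6, -2.8, -28.18, -2.78, -28.54, 66.44], [0.615, 0.1637, 0.2853], [-161.18, -31.43, 0.68]] 19.3 0.02975142094576664
```

```bash
cat > ik2.py <<'E'
import numpy as np,json
from scipy.optimize import least_squares
from wr import e,arm,q0,R0,q1,R1,tool,Ro
K=arm(q0,-1,-1).inv()*R0
D=[(q0,[.16088,.6551,.22331],R0),(q1,[.6353,.164,.1563],R1)]+[(d[0],d[1],e('xyz',d[2])) for d in map(json.loads,open('log.jsonl'))]
def cols(q):
    A=e('z',q[0]);B=A*e('y',q[1]);C=A*e('y',q[1]-q[2]);W=C*e('x',-q[3])*e('y',-q[4]); m=[x.as_matrix() for x in(A,B,C,W)]
    return np.c_[m[0],m[1][:,2],m[2][:,[0,2]],m[3]]
P,res,rk,_=np.linalg.lstsq(np.vstack([cols(d[0]) for d in D]),np.hstack([d[1] for d in D]),rcond=None)
def fk(q): return cols(q)@P,arm(q,-1,-1)*K
lo=np.array([-176.03,-82.01,-58.28,-173.87,-174.79,-173.66]);hi=np.array([176.03,121.73,71.71,95.51,-.11,173.66])
def ik(R,p,g):
    def f(q): x,Q=fk(q); return np.r_[(x-p)*10,(Q*R.inv()).as_rotvec()*3]
    s=least_squares(f,np.clip(g,lo+.5,hi-.5),bounds=(lo,hi)); return s.x,s.cost
E
python3 - <<'E'
from ik2 import *
print(P.round(4),rk,[(np.round(fk(d[0])[0]-d[1],4).tolist(),np.degrees((fk(d[0])[1]*d[2].inv()).magnitude()).round(2)) for d in D])
g=D[-1][0]
for f in(-40,-30,-20,-10,0,10,20,30,40):
    R=tool(f); p=np.array([.6455,.161,.1237])-.008*R.as_matrix()[:,2]
    b=min((ik(R,p,g) for g in(D[1][0],D[2][0],D[3][0],[10,20,-50,-120,-40,-120],[10,20,-50,-60,-40,120],[40,20,-50,60,-40,0])),key=lambda x:x[1]); print(f,b[0].round(1),b[1].round(5))
E
```

```text
[ 9.000e-04 -5.000e-04  1.976e-01  6.020e-01  4.613e-01  2.000e-04
  3.814e-01 -1.912e-01  7.000e-04] 9 [([0.0001, 0.0, 0.0], np.float64(0.0)), ([0.0, 0.0, 0.0001], np.float64(0.09)), ([-0.0, -0.0, -0.0001], np.float64(0.09)), ([-0.0, 0.0, 0.0], np.float64(0.09))]
-40 [ 49.7  28.4 -37.1  57.5 -60.4 -18.1] 0.0
-30 [ 45.7  22.1 -43.4  64.6 -49.4 -19.4] 0.0
-20 [ 38.6  16.6 -49.   75.1 -37.3 -21.8] 0.0
-10 [ 26.   12.1 -53.4  94.  -23.  -27.9] 0.0
0 [ 18.4   9.6 -53.1  95.5 -10.2 -21.8] 0.01811
10 [ 27.7   9.6 -47.8  37.5  -2.5  29.2] 0.03982
20 [ 27.   10.6 -30.9 -21.9 -11.4  89.1] 0.0
30 [ 10.4  13.5 -19.2 -52.6 -30.9 128.8] 0.0
40 [ -0.6  18.3 -14.7 -64.1 -46.1 145.6] 0.0
```

The fitted arm model matches to 0.1 mm. A roll of 25° reaches the goal well inside all joint limits, so I'll work out those moves.

```bash
cat > plan.py <<'E'
from ik2 import *
from plant import r
s=r.get_state(); p0=np.array(s['tcp_pos']);Rc=e('xyz',s['eef_rot']);R=tool(25);M=R.as_matrix()
C=np.array([.6467,.161,.1242]);uz=np.array([-np.sin(np.radians(33)),0,np.cos(np.radians(33))])
off=.008*M[:,2]+.0018*M[:,0]
print('tcp',p0.round(4),np.round(s['eef_rot'],2),s['time_s'],np.round(s['contact_force'],1))
print('rotvec/90',(np.degrees((R*Rc.inv()).as_rotvec())/90).round(4))
g=s['joints']
for hgt in(.05,.015,.004,0,-.002):
    p=C+uz*hgt-off; g,c=ik(R,p,g); print(hgt,p.round(4),((p-p0)/.5).round(4),g.round(1),c.round(6))
print('retreat 0.1/.5',(-M[:,2]*.1/.5).round(3))
E
python3 plan.py
```

```text
tcp [0.615  0.1637 0.2853] [-161.18  -31.43    0.68] 19.3 [ 0.6  0.5 -2.7]
rotvec/90 [ 0.0582 -0.0171  0.0291]
0.05 [0.614  0.1576 0.1712] [-0.002  -0.0122 -0.2281] [ 21.4   5.7 -26.4 -34.1 -22.5 103.8] 0.0
0.015 [0.6331 0.1576 0.1419] [ 0.0361 -0.0122 -0.2868] [ 18.9  10.  -24.1 -39.6 -22.2 111.2] 0.0
0.004 [0.6391 0.1576 0.1327] [ 0.0481 -0.0122 -0.3053] [ 18.2  11.3 -23.3 -41.3 -22.2 113.4] 0.0
0 [0.6412 0.1576 0.1293] [ 0.0525 -0.0122 -0.312 ] [ 17.9  11.8 -23.1 -41.9 -22.1 114.2] 0.0
-0.002 [0.6423 0.1576 0.1276] [ 0.0546 -0.0122 -0.3153] [ 17.8  12.  -22.9 -42.2 -22.1 114.6] 0.0
retreat 0.1/.5 [-0.099 -0.085  0.152]
```

Call:
arm_command(travel=[[0,-0.004,-0.03],[0,-0.008,-0.07],[0,-0.012,-0.11],[-0.002,-0.012,-0.15],[-0.002,-0.012,-0.18],[-0.002,-0.012,-0.21],[-0.002,-0.012,-0.228],[0.01,-0.012,-0.245],[0.02,-0.012,-0.262],[0.03,-0.012,-0.277],[0.036,-0.012,-0.287],[0.036,-0.012,-0.287],[0.036,-0.012,-0.287],[0.036,-0.012,-0.287]], delta_rot=[[0.01,-0.003,0.005],[0.03,-0.008,0.015],[0.045,-0.013,0.022],[0.058,-0.017,0.029],[0.058,-0.017,0.029],[0.058,-0.017,0.029],[0.058,-0.017,0.029],[0.058,-0.017,0.029],[0.058,-0.017,0.029],[0.058,-0.017,0.029],[0.058,-0.017,0.029],[0.058,-0.017,0.029],[0.058,-0.017,0.029],[0.058,-0.017,0.029]])

```text
time_s: 21.05
tcp_pos: [0.6333, 0.1581, 0.143]
eef_rot: [-154.9, -33.1, -0.0]
contact_force: [-0.1, 0.5, -2.5]
gripper_width: 0.0292
gripper_force: 22.9
```

```bash
python3 plan.py; python3 - <<'E'
from h import *
c=grab('top','t6');S=grab('scene','s6')
f=lambda im,x,y:cv2.resize(im[y:y+75,x:x+100,::-1],(400,300),interpolation=cv2.INTER_CUBIC)
cv2.imwrite('pics/c6.png',np.hstack([f(c['img'],165,130),f(S['img'],310,190)]))
E
```

```text
tcp [0.6333 0.1581 0.143 ] [-1.5489e+02 -3.3080e+01 -5.0000e-02] 21.05 [-0.1  0.5 -2.5]
rotvec/90 [-0.001   0.0009 -0.0001]
0.05 [0.614  0.1576 0.1712] [-0.0387 -0.001   0.0564] [ 21.4   5.7 -26.4 -34.1 -22.5 103.8] 0.0
0.015 [0.6331 0.1576 0.1419] [-0.0005 -0.001  -0.0023] [ 18.9  10.  -24.1 -39.6 -22.2 111.2] 0.0
0.004 [0.6391 0.1576 0.1327] [ 0.0114 -0.001  -0.0207] [ 18.2  11.3 -23.3 -41.3 -22.2 113.4] 0.0
0 [0.6412 0.1576 0.1293] [ 0.0158 -0.001  -0.0274] [ 17.9  11.8 -23.1 -41.9 -22.1 114.2] 0.0
-0.002 [0.6423 0.1576 0.1276] [ 0.018  -0.001  -0.0308] [ 17.8  12.  -22.9 -42.2 -22.1 114.6] 0.0
retreat 0.1/.5 [-0.099 -0.085  0.152]
```

View pics/c6.png

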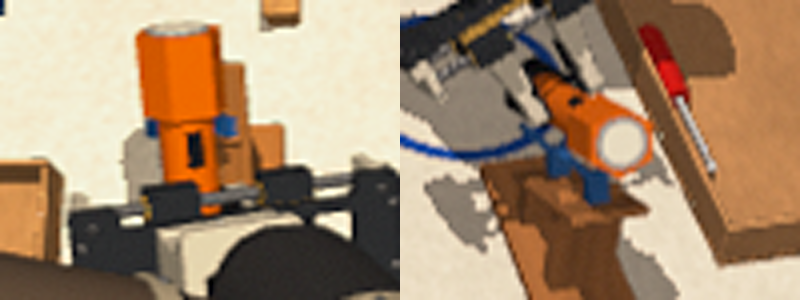

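The top crop shows the head shoulder near (178,124), almost over the upper fork's tips (y 117–137, x 152 and 228). The scene crop shows the lens at (622,143). This was my tenth picture, so I work from numbers from here on. I'll check the along-slope fit numerically.

```bash
python3 - <<'E'
from h import *
c,S=load('t6'),load('s6');a=np.radians(33);ux=np.array([np.cos(a),0,np.sin(a)]);uz=np.array([-np.sin(a),0,np.cos(a)])
C=np.array([.6467,.161,.1242])
def f(cc,q,z):
    o,d=ray(cc,q); X=o+d*((C+uz*z-o)@uz)/(d@uz); return np.round([(X-C)@ux,X[1]-C[1],z],4)
t_=lambda x,y:(165+x/4-.4,130+y/4-.4); s_=lambda x,y:(310+(x-400)/4-.4,190+y/4-.4)
print('shoulder mid @.038',f(c,t_(180,124),.038),'corners @.02',f(c,t_(140,115),.02),f(c,t_(218,125),.02))
print('lens rim: top near edge @.038',f(c,t_(178,34),.038))
print('fork tips L up/low R up/low',[f(c,t_(*q),.002).tolist() for q in((152,118),(152,137),(232,115),(230,137))])
for z in(.011,.015,.019): print('lens scene',f(S,s_(622,143),z))
# blue fork rows
hsv=cv2.cvtColor(c['img'],cv2.COLOR_RGB2HSV);m=cv2.inRange(hsv,(100,120,50),(125,255,255))[150:170,195:230];ys,xs=np.nonzero(m)
print(sorted(set(zip((ys+150).tolist(),(xs+195).tolist()))))
E
```

```text
shoulder mid @.038 [ 0.0553 -0.0012  0.038 ] corners @.02 [0.0564 0.0267 0.02  ] [ 0.0495 -0.0209  0.02  ]
lens rim: top near edge @.038 [ 0.1101 -0.0046  0.038 ]
fork tips L up/low R up/low [[0.0496, 0.0235, 0.002], [0.0373, 0.0246, 0.002], [0.0509, -0.0269, 0.002], [0.0367, -0.0246, 0.002]]
lens scene [0.0934 0.0058 0.011 ]
lens scene [0.1087 0.0006 0.015 ]
lens scene [ 0.124  -0.0047  0.019 ]
[(159, 220), (159, 221), (160, 202), (160, 219), (160, 220), (160, 221), (160, 222), (161, 202), (161, 203), (161, 219), (161, 220), (161, 221), (161, 222), (162, 202), (162, 203), (162, 219), (162, 220), (162, 221), (162, 222), (163, 202), (163, 203), (163, 220), (163, 221), (163, 222), (163, 223)]
```

Call:
arm_command(travel=[[0.005,-0.001,-0.003],[0.008,-0.001,-0.008],[0.011,-0.001,-0.013],[0.014,-0.001,-0.018],[0.0148,-0.001,-0.0185],[0.0148,-0.001,-0.0185],[0.0148,-0.001,-0.0185]], delta_rot=[[0,0,0],[0,0,0],[0,0,0],[0,0,0],[0,0,0],[0,0,0],[0,0,0]])

```text
time_s: 22.02
tcp_pos: [0.6408, 0.1576, 0.1334]
eef_rot: [-154.9, -33.1, -0.0]
contact_force: [-0.1, -0.6, -2.0]
gripper_width: 0.0295
gripper_force: 22.9
```

Call:
arm_command(travel=[[0.001,0,-0.002],[0.002,0,-0.0034],[0.0022,0,-0.0034],[0.0022,0,-0.0034]], delta_rot=[[0,0,0],[0,0,0],[0,0,0],[0,0,0]])

```text
time_s: 22.52
tcp_pos: [0.6418, 0.1576, 0.1316]
eef_rot: [-154.9, -33.0, -0.0]
contact_force: [-0.7, 1.4, -1.6]
gripper_width: 0.0296
gripper_force: 22.9
```

Contact may be just beginning, so I'll step on by about 1.5 mm at a time.

Call:
arm_command(travel=[[0.001,0,-0.0015],[0.0017,0,-0.0026],[0.0017,0,-0.0026],[0.0017,0,-0.0026]], delta_rot=[[0,0,0],[0,0,0],[0,0,0],[0,0,0]])

```text
time_s: 23.02
tcp_pos: [0.6425, 0.1583, 0.1309]
eef_rot: [-154.8, -33.1, -0.0]
contact_force: [-3.8, 2.3, 2.1]
gripper_width: 0.0295
gripper_force: 23.9
```

Call:
arm_command(travel=[[0.001,0,-0.0015],[0.0017,0,-0.0026],[0.0017,0,-0.0026],[0.0017,0,-0.0026]], delta_rot=[[0,0,0],[0,0,0],[0,0,0],[0,0,0]])

```text
time_s: 23.52
tcp_pos: [0.6431, 0.159, 0.1303]
eef_rot: [-154.8, -33.1, -0.0]
contact_force: [-9.0, 4.7, 8.8]
gripper_width: 0.0293
gripper_force: 24.8
```

Contact came at the expected seat height, so the barrel is in the V's. I'll ease the sideways load, then release.

Call:
arm_command(travel=[[0,0.002,0.001],[0,0.003,0.001],[0,0.003,0.001]], delta_rot=[[0,0,0],[0,0,0],[0,0,0]], newtons=8)

```text
time_s: 23.9
tcp_pos: [0.6434, 0.1596, 0.13]
eef_rot: [-154.9, -33.1, -0.0]
contact_force: [-5.0, 2.2, 4.4]
gripper_width: 0.031
gripper_force: 8.2
```

```bash
python3 plan.py | head -2; python3 - <<'E'
from h import *
grab('scene','s7');grab('top','t7')
c,S=load('t7'),load('s7');a=np.radians(33);ux=np.array([np.cos(a),0,np.sin(a)]);uz=np.array([-np.sin(a),0,np.cos(a)]);C=np.array([.6467,.161,.1242])
def f(cc,q,z):
    o,d=ray(cc,q); X=o+d*((C+uz*z-o)@uz)/(d@uz); return np.round([(X-C)@ux,X[1]-C[1],z],4)
# lens: grey disc in scene near its predicted place
P=C+ux*.11; u=proj(S,P);print('pred',u)
im=S['img'].astype(int);x,y=map(int,u.round());w=im[y-12:y+13,x-12:x+13];m=((w.max(2)-w.min(2))<30)&(w.min(2)>130)
n,l,st,ce=cv2.connectedComponentsWithStats(m.astype(np.uint8));k=l[12,12];print('lens px',ce[k]+[x-12,y-12],st[k])
q=ce[k]+[x-12,y-12]
for z in(-.003,0,.003):print(f(S,q,z))
hsv=cv2.cvtColor(c['img'],cv2.COLOR_RGB2HSV);m=cv2.inRange(hsv,(5,150,90),(17,255,255));
for y in range(134,178,3):
    xs=np.nonzero(m[y,190:232])[0]+190
    if len(xs): print(y,xs.min(),xs.max())
E
```

```text
tcp [0.6434 0.1596 0.13  ] [-1.5485e+02 -3.3060e+01 -4.0000e-02] 23.9 [-5.   2.2  4.4]
rotvec/90 [-0.0014  0.0007 -0.0005]
pred [365.39833097 230.63423917]
lens px [365.00167224 231.03846154] [  0   0  25  25 598]
[ 0.1027  0.0013 -0.003 ]
[ 0.1137 -0.0025  0.    ]
[ 0.1246 -0.0062  0.003 ]
137 200 219
140 200 220
143 200 220
146 201 225
149 201 225
152 201 225
155 202 225
158 205 226
161 206 226
164 205 231
167 206 231
170 206 227
173 214 221
```

Call:
arm_command(travel=[[0,0,0],[0,0,0],[0,0,0],[0,0,0]], delta_rot=[[0,0,0],[0,0,0],[0,0,0],[0,0,0]], grip=0.5)

```text
time_s: 24.5
tcp_pos: [0.6438, 0.1589, 0.1296]
eef_rot: [-154.9, -33.1, -0.1]
contact_force: [-0.4, -0.8, -0.7]
gripper_width: 0.044
gripper_force: 0.0
```

Call:
arm_command(travel=[[0,0,0],[0,0,0],[0,0,0]], delta_rot=[[0,0,0],[0,0,0],[0,0,0]], grip=0.8)

```text
time_s: 24.88
tcp_pos: [0.6436, 0.159, 0.1295]
eef_rot: [-154.9, -33.1, -0.0]
contact_force: [-0.2, -0.2, 1.0]
gripper_width: 0.0675
gripper_force: 0.0
```

Call:
arm_command(travel=[[-0.01,-0.0085,0.015],[-0.03,-0.0255,0.046],[-0.06,-0.051,0.092],[-0.1,-0.085,0.152],[-0.15,-0.128,0.229],[-0.18,-0.153,0.275],[-0.2,-0.17,0.304],[-0.2,-0.17,0.304],[-0.2,-0.17,0.304]], delta_rot=[[0,0,0],[0,0,0],[0,0,0],[0,0,0],[0,0,0],[0,0,0],[0,0,0],[0,0,0],[0,0,0]])

```text
time_s: 26.0
tcp_pos: [0.5434, 0.0741, 0.2812]
eef_rot: [-154.9, -33.0, -0.1]
contact_force: [0.7, 0.3, 0.5]
gripper_width: 0.07
gripper_force: 0.0
```

```bash
python3 - <<'E'
from h import *
grab('scene','s8');grab('top','t8')
c,S=load('t8'),load('s8');a=np.radians(33);ux=np.array([np.cos(a),0,np.sin(a)]);uz=np.array([-np.sin(a),0,np.cos(a)]);C=np.array([.6467,.161,.1242])
for n,c in(('t',c),('s',S)):
    hsv=cv2.cvtColor(c['img'],cv2.COLOR_RGB2HSV);m=cv2.inRange(hsv,(5,185,150),(17,255,255))
    print(n,'pred lens,headj,orig,tailj,tail',[proj(c,C+ux*k).round(1).tolist() for k in(.11,.06,0,-.06,-.09)])
    R=(slice(128,200),slice(185,240)) if n=='t' else (slice(200,260),slice(330,385))
    for y in range(R[0].start,R[0].stop,3):
        xs=np.nonzero(m[y,R[1]])[0]+R[1].start
        if len(xs): print(y,xs.min(),xs.max(),len(xs),end=' | ')
    print()
E
```

```text
t pred lens,headj,orig,tailj,tail [[210.1, 134.8], [211.7, 154.7], [213.7, 177.7], [215.5, 199.6], [216.4, 210.3]]
137 200 218 10 | 140 200 218 19 | 143 201 220 19 | 146 201 221 19 | 149 201 225 24 | 152 201 225 23 | 155 202 225 24 | 158 206 225 12 | 161 206 226 11 | 164 206 234 19 | 167 206 234 20 | 170 207 234 22 | 173 207 234 26 | 176 207 234 27 | 179 208 234 24 | 182 208 234 27 | 185 208 234 27 | 188 208 234 27 | 191 209 234 23 | 194 209 234 19 | 197 209 234 20 | 
s pred lens,headj,orig,tailj,tail [[365.4, 230.6], [359.5, 226.9], [352.9, 222.7], [346.8, 218.8], [343.9, 217.0]]
200 376 376 1 | 206 379 379 1 | 215 344 350 7 | 218 343 354 12 | 221 347 364 14 | 224 351 370 14 | 227 358 373 5 | 230 358 358 1 | 233 358 372 3 | 236 360 361 2 | 239 364 366 3 |
```

```bash
python3 - <<'E'
from h import *
c,S=load('t8'),load('s8')
g=c['img'].max(2)
for y in range(190,222,2): 
    xs=np.nonzero(g[y,195:240]<60)[0]+195; print(y,(xs.min(),xs.max(),len(xs)) if len(xs) else '-',end=' | ')
print()
g=S['img'].astype(int)
print('scene lens greyness rows'); 
for y in range(216,246,2):
    w=g[y,350:382]; xs=np.nonzero(((w.max(1)-w.min(1))<25)&(w.min(1)>120))[0]+350; print(y,xs.tolist()[:1],xs.tolist()[-1:],len(xs),end=' | ')
T0=load('top0')
m=cv2.inRange(cv2.cvtColor(c['img'],cv2.COLOR_RGB2HSV),(55,60,20),(90,255,255));m[:,:290]=0;m[:,390:]=0;ys,xs=np.nonzero(m)
print('\nkettle green top px',len(xs),xs.min(),xs.max(),ys.min(),ys.max(),'pred foot',[proj(c,[.444+dx,-.1687+dy,.02]).round(1).tolist() for dx,dy in((0,.07),(0,-.07),(.07,0),(-.07,0))])
E
```

```text
190 - | 192 - | 194 - | 196 - | 198 - | 200 (np.int64(208), np.int64(224), 3) | 202 (np.int64(206), np.int64(230), 10) | 204 (np.int64(206), np.int64(232), 24) | 206 (np.int64(212), np.int64(233), 22) | 208 (np.int64(213), np.int64(233), 17) | 210 (np.int64(214), np.int64(233), 20) | 212 (np.int64(207), np.int64(233), 27) | 214 (np.int64(206), np.int64(238), 33) | 216 (np.int64(206), np.int64(231), 23) | 218 (np.int64(207), np.int64(231), 24) | 220 (np.int64(207), np.int64(231), 25) | 
scene lens greyness rows
216 [380] [381] 2 | 218 [381] [381] 1 | 220 [] [] 0 | 222 [] [] 0 | 224 [] [] 0 | 226 [363] [363] 1 | 228 [361] [361] 1 | 230 [360] [360] 1 | 232 [360] [360] 1 | 234 [361] [361] 1 | 236 [365] [367] 3 | 238 [] [] 0 | 240 [] [] 0 | 242 [] [] 0 | 244 [] [] 0 | 
kettle green top px 479 322 364 236 275 pred foot [[314.7, 259.5], [366.7, 259.2], [339.9, 233.6], [341.5, 285.7]]
```

```bash
python3 -c "
from plant import r,close_job
print(r.get_state()['time_s']);print(close_job())"
```

```text
26.1
the job is handed in; nothing more can be done
None
```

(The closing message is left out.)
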